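# Check the stop of a trolley brake lever

### The arm

A 7-joint arm with a two-finger parallel gripper is mounted at the origin on the work surface. World frame = base frame: x ahead of the robot, y to its left, z up, the work surface at z = 0. Lengths are in m, angles in degrees, forces in N, time in s.
With the tool pointing down it reaches from about 0.425 to 0.875 m from the base axis. Payload 4.7 kg.
Tool frame: the origin (TCP) lies at the very end of the fingers, on their centre line; the grasp point (between the pads) lies 19 mm behind it; x points along the fingers, z is the direction in which the jaws open and shut, and the axes are right-handed (so a half turn about x gives the same grasp; the last joint's range is limited). The gripper opens to 87 mm and grips with 3 to 60 N. Pads are 19 mm wide; open, the fingers measure 117 mm over their backs; the gripper's body (75 mm by 190 mm) begins 51 mm behind the grasp point.
Start: joints at [76.954, 18.392, -4.016, 83.108, 1.295, 78.541, -3.26], TCP at [0.156, -0.631, 0.223] pointing down, gripper open.
Joint ranges: [-163.93, 163.93], [-17.29, 119.83], [-79.2, 71.16], [3.27, 140.29], [-89.18, 269.18], [5.43, 117.66], [-154.24, 154.24]. Speed limits (degrees/s): [147.25, 147.25, 180, 180, 180, 180, 180].

### API

Orientations are given as [roll, pitch, yaw] about the fixed x, y, z axes, in that order (R = Rz(yaw) Ry(pitch) Rx(roll)).
In Python, from cell import env gives the robot as it stands. The module is installed in compiled form; this text tells all that it offers.
- The arm moves only by the tool drive_tool, never from a script. Its argument "increments" is a list of rows, each a list of 2 entries, a list of its own where there are three numbers: the shift along the tool's x, y, z scaled (see below), then the turn, a rotation vector about the tool's x, y, z scaled (see below). In form: [[[dx, dy, dz], [wx, wy, wz]], ...]. A call has 1 to 10 rows; each row shifts and turns the commanded pose from where the row before left it, along the tool's axes as they then stand; what a row does not reach is not made up. The controller multiplies each number of a shift by 0.04 m and each number of a turn by 120 degrees. A row lasts 1/10 s, in which the tool goes at most 50 mm and 8.59 degrees, less where a joint would pass 70% of its speed; a pose out of reach is approached as far as the arm can. A call with a number of a shift or a turn outside -1 to 1 is refused whole. A call with a gripper value outside its range is refused whole. "hand" is the gripper's target within -1 to 1 (fully open at 1, half-way at 0, shut at -1), set as the call begins (left out, the last holds). The fingers move at their own pace and stop on an object; "squeeze" is the grip in N (left out, the last holds). Time passes only in rows, so rows that do not move let the fingers close. It gives the time, the measured TCP pose, the force and the opening at its end, in the units of the state.
- env.get_obs(): the state, without advancing time (a new reading comes with each control period).
- env.read_camera(name): name is "side" or "top" or "wrist"; returns a dict with "frame" (480x640x3 uint8, red, green, blue), "fx", "fy", "cx", "cy" (pixels), "R" (3x3) and "t" (3): a world point X has camera coordinates R X + t. Camera axes: x right, y down, z forward; pixel columns grow to the right and rows downward; lengths in m; the calibration is good to about 2 mm. A picture is of the moment at which its call begins. There is no depth.
- env.sign_off(): hands the job in, once; it reports no verdict.
The state is a dict: "time_s": time; "qpos": joint angles; "joint_velocities": joint speeds; "effort": joint torques, N m; "tool_pos": TCP position; "tool_rot": TCP orientation; "force": force on the tool from outside, world axes, zero at the start; "wrist_torque": the same for the moment, N m; "grip_width": finger opening in m.
Only numpy, scipy, OpenCV 4.12 (cv2) and the standard library are available. Lean on these libraries where they do the work, as an engineer would, in place of code of your own. Each camera call takes 0.05 s, during which the arm holds its last target.

### The job

Two trolley brake handles stand on the bench; check the one with the longer lever: with the backs of your closed fingers press that lever firmly, without forcing it, all the way in to its stop, short of the bar, and keep it there for a good second. Then ease it back out under control, so that it does not snap back, and move clear. Do not pinch anything, do not touch either handlebar, and leave the short lever and everything else on the bench alone.

Things in the scene. Friction and masses are not known exactly. Their poses are not given: they have to be found in the camera images.
- long_stand: fixed test stand with the long-levered brake handle: steel base 120 x 150 x 12 mm, post, and a handlebar clamped level across its top. Origin: underside of the base, on the bench, below the middle of the bar. Its y axis runs along the bar, its x axis points from the lever's side to the bar and beyond. The lever's pivot is at x -48, y +85, z 150 mm; perch and pivot reach 19 mm above and below the bar's axis
- long_bar: the handlebar of that stand: level steel tube 27 mm thick (34 mm on the black rubber grip), 250 mm long along its y axis; origin at its middle, 150 mm above the bench
- long_pad (a point): the point to press on the long brake lever: on the middle of its outer face (away from the bar), 115 mm from the pivot. The lever is a level aluminium blade 165 mm long from the pivot, 10 mm thick, 18 mm high, with a small ball end, at the height of the bar (150 mm). The point moves with the lever: its x axis is the pressing direction (level, at a right angle to the blade, towards the bar), its y axis points along the blade to the pivot, z up
- long_lever (a joint): angle of the long lever: 0 = sprung fully out (slanting 0.38 rad away from the bar), grows as it is pressed towards the bar, 0.38 = solid stop, blade parallel to the bar and about 25 mm clear of it. A return spring needs about 1.5 N to start and 4 N at the stop when pressed at its pad
- short_stand: fixed test stand with the short-levered brake handle: steel base 120 x 150 x 12 mm, post, and a handlebar clamped level across its top. Origin: underside of the base, on the bench, below the middle of the bar. Its y axis runs along the bar, its x axis points from the lever's side to the bar and beyond. The lever's pivot is at x -48, y +85, z 150 mm; perch and pivot reach 19 mm above and below the bar's axis
- short_bar: the handlebar of that stand: level steel tube 27 mm thick (34 mm on the black rubber grip), 250 mm long along its y axis; origin at its middle, 150 mm above the bench
- short_pad (a point): the point to press on the short brake lever: on the middle of its outer face (away from the bar), 70 mm from the pivot. The lever is a level aluminium blade 100 mm long from the pivot, 10 mm thick, 18 mm high, with a small ball end, at the height of the bar (150 mm). The point moves with the lever: its x axis is the pressing direction (level, at a right angle to the blade, towards the bar), its y axis points along the blade to the pivot, z up
- short_lever (a joint): angle of the short lever: 0 = sprung fully out (slanting 0.38 rad away from the bar), grows as it is pressed towards the bar, 0.38 = solid stop, blade parallel to the bar and about 25 mm clear of it. A return spring needs about 2.5 N to start and 6 N at the stop when pressed at its pad
- tape_roll: bystander, loose: flat cardboard roll core, 84 mm across, 25 mm high, lying; origin at its underside
- bolt: bystander, loose: steel bolt standing on its head, 55 mm high, 30 mm across; origin at its underside
- wrench: bystander, loose: steel wrench lying flat, 150 mm long; origin at its underside (on its length, which runs along x)
- plate_a: bystander, loose: steel hinge plate lying flat, 90 x 70 mm, up to 16 mm high; origin at its underside
- plate_b: bystander, loose: a second such hinge plate; origin at its underside
- spray_can: bystander, loose: grey can, 52 mm across, 150 mm high, standing; origin at its underside
- sleeve: bystander, loose: grey plastic tube, 56 mm across, 70 mm high, standing; origin at its underside

How it is judged (in metres and radians):
On the way:
1. the fingers hold the long lever pressed in at its stop for a second (value of joint long_lever above 0.35 rad and contact force between the fingers and long_stand above 2 N), for 0.9 s.
At the end, for the whole second after the job is handed in: the long lever is back out (within 0.04 rad of rest) and still, the short lever is out, and every loose thing lies still within 25 mm of where it was (value of joint each of long_lever, short_lever below 0.04 rad and velocity of joint long_lever below 0.05 rad/s and distance of each of tape_roll, bolt, wrench, plate_a, plate_b, spray_can, sleeve from where it was at the start of the episode below 0.025 m and linear speed of each of tape_roll, bolt, wrench, plate_a, plate_b, spray_can, sleeve below 0.02 m/s); the robot touches nothing.
It fails at once if the short lever is pressed (more than 0.08 rad) (value of joint short_lever above 0.08 rad).
It fails at once if the robot touches a handlebar (contact force between any of the fingers, the arm and long_bar above 1 N or contact force between any of the fingers, the arm and short_bar above 1 N).
It fails at once if the lever is forced or pinched (more than 35 N between fingers and handle) (contact force between the fingers and long_stand above 35 N).
It fails at once if the long lever snaps back (faster than 4 rad/s) (velocity of joint long_lever below -4 rad/s).
It fails at once if a loose bystander is moved or lifted more than 25 mm (distance of any of tape_roll, bolt, wrench, plate_a, plate_b, spray_can, sleeve from where it was at the start of the episode above 0.025 m).
It also fails if it takes over 42 s, if anything falls off the work surface, if the arm or the gripper's body presses on something with over 40 N, if the wrist force passes 120 N, or if a joint passes its speed limit or range.

## Working session

There is one attempt and no reset: what is moved stays moved. The work goes in short steps, Python scripts to look and compute and a tool call to move; the robot and the scene stay as the last step left them, time stands still between calls to the robot, and variables do not carry over. Pictures are saved under pics/ and viewed, and the job is handed in when it is done.

Besides the shell and the picture viewer there is one more tool, called after "Emit:" as a command line: name --argument value ..., lists and objects as JSON in quotes. drive_tool: Moves the arm, as the interface text tells. Shifts and turns lie within -1 to 1; 1 stands for 0.04 m of shift or 120 degrees of turn. Its arguments: {"type":"object","properties":{"increments":{"type":"array"},"hand":{"type":"number"},"squeeze":{"type":"number"}},"required":["increments"]}

```bash
mkdir -p pics
python3 - <<'E'
from cell import env
import cv2,json,numpy as np
print(env.get_obs())
for n in ["side","top","wrist"]:
    c=env.read_camera(n); cv2.imwrite(f"pics/{n}0.png",c["frame"][:,:,::-1])
    np.savez(f"{n}0.npz",**c)
    print(n,c["fx"],c["fy"],c["cx"],c["cy"],np.round(c["R"],4).tolist(),np.round(c["t"],4))
E
```

```text
{'time_s': 0.0, 'qpos': array([76.9545704 , 18.43729238, -4.01428504, 83.17674372,  1.29512867,
       78.54117875, -3.25945776]), 'joint_velocities': array([-0.06661295,  0.01590895,  0.01065498,  0.03319676, -0.04524734,
        0.0702044 ,  0.0448326 ]), 'effort': array([-9.18877267e-04, -4.91292500e+01, -4.04302133e-01, -3.12533355e+01,
       -6.39675278e-02,  4.34120209e-02,  1.57358295e-04]), 'tool_pos': array([ 0.15543293, -0.63055419,  0.22146525]), 'tool_rot': array([-176.65571577,   89.88984611,  107.19888923]), 'force': array([ 0.27146156, -0.38774312, -0.45693293]), 'wrist_torque': array([-0.00589126, -0.0085429 , -0.0126233 ]), 'grip_width': 0.08708254400617156}
side 559.3620258843482 559.3620258843482 325.08363290956436 242.81174986178428 [[-0.9642, -0.2651, -0.0036], [-0.1508, 0.5597, -0.8148], [0.218, -0.7851, -0.5797]] [0.5452 0.1597 0.9804]
top 544.44200748735 544.44200748735 315.44791303248405 238.57784448631236 [[0.0122, -0.9999, -0.0042], [-0.9812, -0.0112, -0.1925], [0.1924, 0.0064, -0.9813]] [0.0195 0.5804 1.0235]
wrist 374.1730997136598 374.1730997136598 315.3586359307288 240.08796954703354 [[0.2388, -0.9711, -0.0013], [-0.928, -0.2286, 0.2941], [-0.2859, -0.069, -0.9558]] [-0.6508 -0.0356  0.3913]
```

View pics/side0.png

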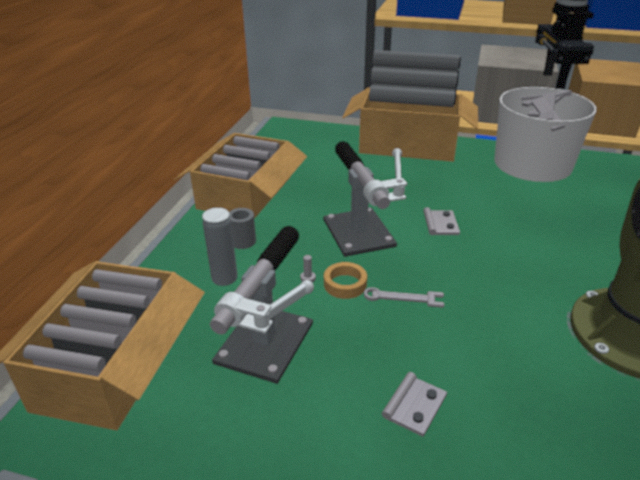

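View pics/top0.png

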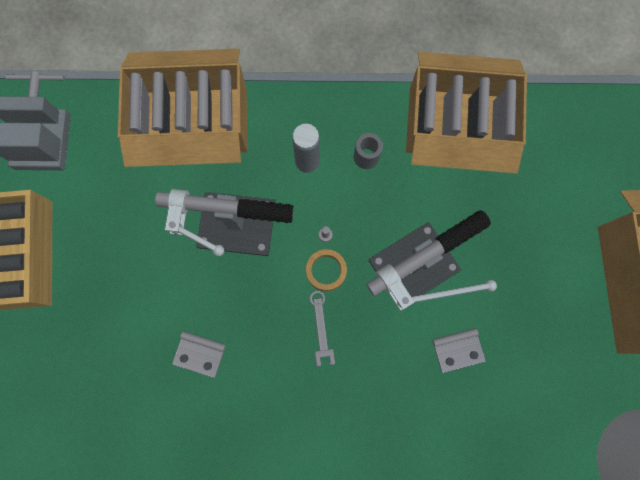

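View pics/wrist0.png

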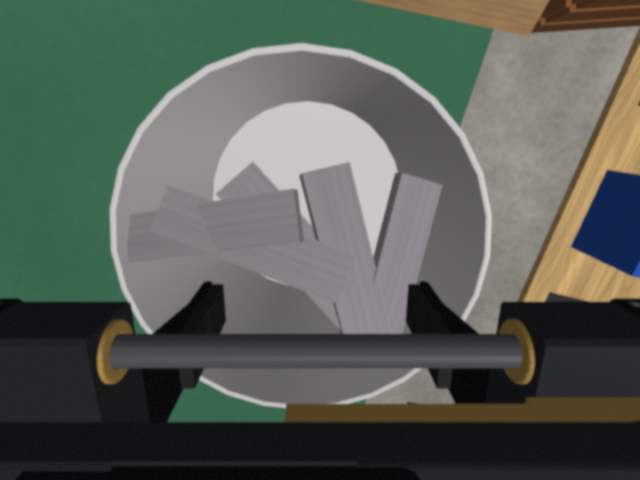

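The top view shows both stands. The right one, with its lever from pixel (405,300) to (492,286), is the long lever. The left one (175,225)–(219,250) is the short lever. I'll zoom in to measure.

Run:
```python
import cv2
t=cv2.imread("pics/top0.png"); s=cv2.imread("pics/side0.png")
cv2.imwrite("pics/t_z.png",cv2.resize(t[195:320,350:510],None,fx=4.8,fy=4.8,interpolation=cv2.INTER_CUBIC))
cv2.imwrite("pics/s_z.png",cv2.resize(s[130:265,310:490],None,fx=4.4,fy=4.4,interpolation=cv2.INTER_CUBIC))
```

```text
(no output)
```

View pics/t_z.png

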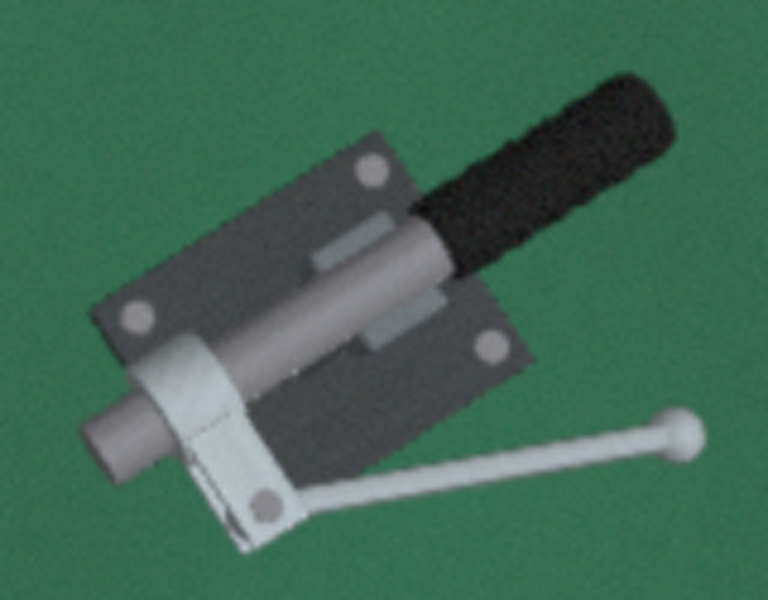

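View pics/s_z.png

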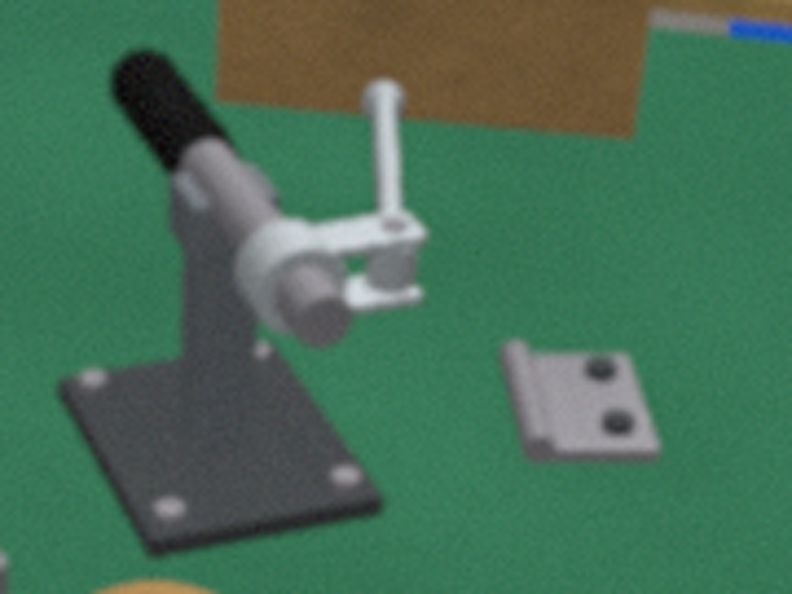

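```bash
cat > h.py <<'E'
import numpy as np
def load(n,i=0):
    return dict(np.load(f"{n}{i}.npz"))
def proj(c,X):
    X=np.atleast_2d(X); p=X@c["R"].T+c["t"]
    return np.c_[c["fx"]*p[:,0]/p[:,2]+c["cx"],c["fy"]*p[:,1]/p[:,2]+c["cy"]]
def onplane(c,uv,z):
    uv=np.atleast_2d(uv)
    d=np.c_[(uv[:,0]-c["cx"])/c["fx"],(uv[:,1]-c["cy"])/c["fy"],np.ones(len(uv))]@c["R"]
    o=-c["R"].T@c["t"]; return o+d*((z-o[2])/d[:,2])[:,None]
E
cat > fit.py <<'E'
from h import *
from scipy.optimize import least_squares
T=load("top");S=load("side")
s,c=np.sin(.38),np.cos(.38)
ball=[-.048-.165*s,.085-.165*c,.15]
tp=[([.06,.075,.012],(92,314)),([.06,-.075,.012],(377,132)),([-.06,-.075,.012],(533,358)),([-.048,.085,.169],(266,506)),(ball,(682,434)),([0,.125,.15],(103,455))]
sp=[([-.06,.075,.012],(378,500)),([.06,.075,.012],(152,542)),([.06,-.075,.012],(62,385)),(ball,(384,99)),([-.048,.085,.169],(396,225)),([0,.125,.15],(322,308))]
tX=np.array([a for a,b in tp]);tu=np.array([b for a,b in tp])/4.8+[350,195]
sX=np.array([a for a,b in sp]);su=np.array([b for a,b in sp])/4.4+[310,130]
def W(p,X):
    a=np.cos(p[2]);b=np.sin(p[2]);return X@np.array([[a,-b,0],[b,a,0],[0,0,1]]).T+[p[0],p[1],0]
def res(p): return np.r_[(proj(T,W(p,tX))-tu).ravel(),(proj(S,W(p,sX))-su).ravel()]
r=least_squares(res,[.45,-.2,.5],loss="soft_l1")
if __name__=="__main__":
    p=r.x;print(p,np.degrees(p[2]));print(np.round(res(p).reshape(-1,2),1).tolist())
    for n,x in dict(pivot=[-.048,.085,.15],ball=ball,padrest=[-.0953,-.0199,.15],padstop=[-.053,-.030,.15],barA=[0,.125,.15],barB=[0,-.125,.15]).items(): print(n,W(p,np.array(x)[None])[0].round(4))
    for n,uv,z in [("tape",(327,271),.025),("bolt",(326,233),.055),("can",(306,136),.15),("sleeve",(369,145),.07),("plateR",(460,352),.01),("plateL",(199,355),.01),("wr1",(317,298),.005),("wr2",(325,362),.005),("Lball",(219,250),.15),("Lpiv",(175,225),.169)]: print(n,onplane(T,uv,z)[0].round(3))
E
python3 fit.py
```

```text
[ 0.53663037 -0.17715651  0.56579612] 32.417729602275244
[[-1.1, -1.2], [0.3, -0.9], [0.7, 0.8], [-0.2, 0.1], [2.5, -0.2], [-1.7, 0.4], [1.9, -0.4], [-0.4, 0.1], [-1.0, -1.6], [0.0, -0.4], [-0.1, 0.0], [0.9, 3.7]]
pivot [ 0.4505 -0.1311  0.15  ]
ball [ 0.481  -0.2933  0.15  ]
padrest [ 0.4668 -0.245   0.15  ]
padstop [ 0.508  -0.2309  0.15  ]
barA [ 0.4696 -0.0716  0.15  ]
barB [ 0.6036 -0.2827  0.15  ]
tape [0.52  0.002 0.025]
bolt [0.592 0.006 0.055]
can [0.758 0.046 0.15 ]
sleeve [ 0.772 -0.08   0.07 ]
plateR [ 0.363 -0.263  0.01 ]
plateL [0.351 0.255 0.01 ]
wr1 [0.467 0.022 0.005]
wr2 [0.34  0.005 0.005]
Lball [0.539 0.199 0.15 ]
Lpiv [0.58  0.276 0.169]
```

```bash
cat >> h.py <<'E'
from scipy.spatial.transform import Rotation as Ro
def toolR(o): return Ro.from_euler("xyz",o["tool_rot"],degrees=True)
def goal(head,flip=0):
    a=np.radians(head+180*flip); z=np.array([np.cos(a),np.sin(a),0]);x=np.array([0,0,-1.]);y=np.cross(z,x)
    return Ro.from_matrix(np.c_[x,y,z])
def plan(o,pos,head,flip=0):
    R=toolR(o); d=R.inv().apply(np.array(pos)-o["tool_pos"]); w=(R.inv()*goal(head,flip)).as_rotvec(degrees=True)
    print("pos",np.round(o["tool_pos"],4),"F",np.round(o["force"],2),"t",o["time_s"],"q",np.round(o["qpos"],1)); print("R",np.round(R.as_matrix(),3).tolist()); print("shift units",np.round(d/.04,3),"turn units",np.round(w/120,4),"deg",w.round(2))
E
python3 - <<'E'
from h import *; from cell import env
o=env.get_obs()
for f in (0,1): plan(o,(.434,-.257,.35),32.4,f)
E
```

```text
pos [ 0.1555 -0.6307  0.2217] F [ 0.34  0.29 -0.45] t 0.15 q [77.  18.4 -4.  83.2  1.3 78.5 -3.3]
R [[-0.0, 0.971, 0.24], [0.001, 0.24, -0.971], [-1.0, -0.0, -0.001]]
shift units [-3.197  8.997 -7.408] turn units [-9.045e-01 -5.000e-04 -6.000e-04] deg [-1.0854e+02 -6.0000e-02 -7.0000e-02]
pos [ 0.1555 -0.6307  0.2217] F [ 0.34  0.29 -0.45] t 0.15 q [77.  18.4 -4.  83.2  1.3 78.5 -3.3]
R [[-0.0, 0.971, 0.24], [0.001, 0.24, -0.971], [-1.0, -0.0, -0.001]]
shift units [-3.197  8.997 -7.408] turn units [ 5.955e-01 -6.000e-04  5.000e-04] deg [ 7.146e+01 -7.000e-02  6.000e-02]
```

Emit:
drive_tool --increments '[[[-0.6, 0, 0], [0, 0, 0]], [[-0.8, 0, 0], [0, 0, 0]], [[-0.8, 0, 0], [0, 0, 0]], [[-0.6, 0, 0], [0, 0, 0]], [[-0.4, 0, 0], [0, 0, 0]], [[0, 0, 0], [0, 0, 0]]]' --hand -1 --squeeze 10

```text
time_s: 0.75
tool_pos: [0.1559, -0.632, 0.3532]
tool_rot: [1.8, 89.7, -74.3]
force: [0.1, -0.2, -0.1]
grip_width: 0.047
```

Emit:
drive_tool --increments '[[[0, 0.4, -0.3], [0, 0, 0]], [[0, 0.6, -0.5], [0, 0, 0]], [[0, 0.6, -0.5], [0, 0, 0]], [[0, 0.6, -0.5], [0, 0, 0]], [[0, 0.6, -0.5], [0, 0, 0]], [[0, 0.6, -0.5], [0, 0, 0]], [[0, 0.6, -0.5], [0, 0, 0]], [[0, 0.6, -0.5], [0, 0, 0]]]'

```text
time_s: 1.55
tool_pos: [0.2982, -0.4379, 0.3489]
tool_rot: [-156.3, 89.9, 127.5]
force: [-0.4, -0.5, -0.1]
grip_width: 0.0004
```

Run:
```python
from h import *; from cell import env
o=env.get_obs()
plan(o,(.434,-.257,.35),32.4); print(o["grip_width"])
```

```text
pos [ 0.2982 -0.4379  0.3489] F [-0.42 -0.51 -0.11] t 1.55 q [ 64.8   2.5 -12.4  87.5   0.5  90.2 -23.7]
R [[-0.001, 0.971, 0.239], [0.002, 0.239, -0.971], [-1.0, -0.001, -0.002]]
shift units [-0.025  4.38  -3.578] turn units [-9.046e-01 -1.000e-03 -6.000e-04] deg [-1.0855e+02 -1.2000e-01 -7.0000e-02]
0.0003536255614885127
```

Emit:
drive_tool --increments '[[[0, 0.5, -0.4], [0, 0, 0]], [[0, 0.6, -0.5], [0, 0, 0]], [[0, 0.6, -0.5], [0, 0, 0]], [[0, 0.6, -0.5], [0, 0, 0]], [[0, 0.6, -0.5], [0, 0, 0]], [[0, 0.5, -0.4], [0, 0, 0]], [[0, 0.4, -0.3], [0, 0, 0]], [[0, 0, 0], [0, 0, 0]]]'

```text
time_s: 2.35
tool_pos: [0.4173, -0.2793, 0.3492]
tool_rot: [-172.9, 89.9, 111.3]
force: [-0.2, 0.1, -1.0]
grip_width: 0.0004
```

Emit:
drive_tool --increments '[[[0, 0, 0], [-0.05, 0, 0]], [[0, 0, 0], [-0.06, 0, 0]], [[0, 0, 0], [-0.06, 0, 0]], [[0, 0, 0], [-0.06, 0, 0]], [[0, 0, 0], [-0.06, 0, 0]], [[0, 0, 0], [-0.06, 0, 0]], [[0, 0, 0], [-0.06, 0, 0]], [[0, 0, 0], [-0.05, 0, 0]]]'

```text
time_s: 3.15
tool_pos: [0.4145, -0.2838, 0.3493]
tool_rot: [-176.2, 89.9, 163.1]
force: [-0.4, 0.3, -0.3]
grip_width: 0.0002
```

Emit:
drive_tool --increments '[[[0, 0, 0], [-0.06, 0, 0]], [[0, 0, 0], [-0.06, 0, 0]], [[0, 0, 0], [-0.06, 0, 0]], [[0, 0, 0], [-0.06, 0, 0]], [[0, 0, 0], [-0.06, 0, 0]], [[0, 0, 0], [-0.06, 0, 0]], [[0, 0, 0], [-0.05, 0, 0]], [[0, 0, 0], [-0.03, 0, 0]], [[0, 0, 0], [0, 0, 0]]]'

```text
time_s: 4.05
tool_pos: [0.4146, -0.2837, 0.3495]
tool_rot: [130.1, 89.9, 161.9]
force: [0.2, 0.1, 0.5]
grip_width: 0.0005
```

Run:
```python
from h import *; from cell import env
import cv2
o=env.get_obs()
plan(o,(.434,-.257,.35),32.4)
for n in ["side","top","wrist"]:
    c=env.read_camera(n); cv2.imwrite(f"pics/{n}1.png",c["frame"][:,:,::-1]); np.savez(f"{n}1.npz",**c)
```

```text
pos [ 0.4146 -0.2837  0.3495] F [0.25 0.09 0.52] t 4.05 q [ 53.9  -0.6 -22.2  90.5  -0.2  90.2  63.4]
R [[-0.002, -0.526, 0.85], [0.001, 0.85, 0.526], [-1.0, 0.001, -0.001]]
shift units [-0.014  0.312  0.763] turn units [-0.0053 -0.0005 -0.0006] deg [-0.64 -0.06 -0.08]
```

View pics/wrist1.png

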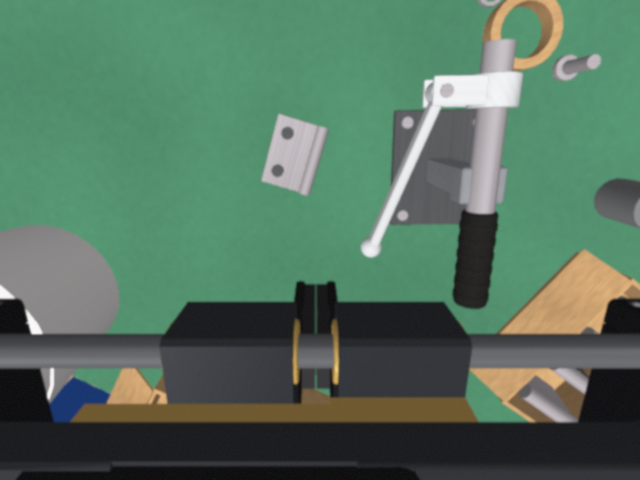

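View pics/top1.png

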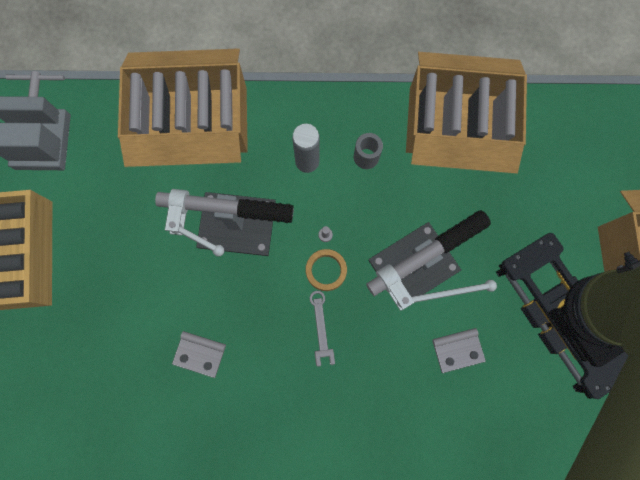

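The wrist view shows the closed fingers at (317,350). The long lever runs from (446,91) to its ball at (371,249), to the right, which is the pressing side. I'll check the fit against this view.

Run:
```python
from fit import *
Wc=load("wrist",1)
p=r.x
print(proj(Wc,W(p,np.array([ball,[-.048,.085,.169],[0,.125,.15]]))).round(1), "seen (371,249),(446,91)")
print("tcp px top",proj(load("top",1),[[.4146,-.2837,.35]]), "wrist",proj(Wc,[[.4146,-.2837,.35]]))
print(onplane(Wc,[(371,249)],.15),onplane(Wc,[(446,91)],.169))
print(onplane(load("top"),[(682/4.8+350,434/4.8+195)],.15),onplane(load("top"),[(266/4.8+350,506/4.8+195)],.169))
```

```text
[[366.4 251. ]
 [446.   86.7]
 [498.2  38.5]] seen (371,249),(446,91)
tcp px top [[535.85986215 317.18395902]] wrist [[316.07071609 300.11411256]]
[[ 0.48382379 -0.28906442  0.15      ]] [[ 0.45262427 -0.13385253  0.169     ]]
[[ 0.48063778 -0.28889982  0.15      ]] [[ 0.45067281 -0.1315565   0.169     ]]
```

Run:
```python
from h import *; from cell import env
o=env.get_obs()
plan(o,(.432,-.279,.13),32.4)
```

```text
pos [ 0.4152 -0.2832  0.35  ] F [0.24 0.08 0.1 ] t 4.2 q [ 53.9  -0.6 -22.3  90.4  -0.2  90.2  63.3]
R [[-0.001, -0.526, 0.851], [0.0, 0.851, 0.526], [-1.0, 0.001, -0.001]]
shift units [ 5.5   -0.135  0.416] turn units [-0.0056 -0.0003 -0.0003] deg [-0.68 -0.03 -0.04]
```

Emit:
drive_tool --increments '[[[0.5, -0.13, 0.4], [-0.006, 0, 0]], [[0.7, 0, 0], [0, 0, 0]], [[0.7, 0, 0], [0, 0, 0]], [[0.7, 0, 0], [0, 0, 0]], [[0.7, 0, 0], [0, 0, 0]], [[0.7, 0, 0], [0, 0, 0]], [[0.6, 0, 0], [0, 0, 0]], [[0.5, 0, 0], [0, 0, 0]], [[0.4, 0, 0], [0, 0, 0]], [[0, 0, 0], [0, 0, 0]]]'

```text
time_s: 5.2
tool_pos: [0.4302, -0.2779, 0.1281]
tool_rot: [112.4, 89.7, 144.9]
force: [-0.0, -1.0, 0.9]
grip_width: 0.0004
```

Run:
```python
from h import *; from cell import env
import cv2
o=env.get_obs()
plan(o,(.4953,-.239,.13),32.4)
for n in ["side","top"]:
    c=env.read_camera(n); f=c["frame"][:,:,::-1]; f=f[100:280,300:540] if n=="side" else f[180:360,330:570]
    cv2.imwrite(f"pics/{n}2.png",cv2.resize(f,None,fx=3.3,fy=3.3))
```

```text
pos [ 0.4302 -0.2779  0.1281] F [-0.03 -0.96  0.91] t 5.2 q [ 52.2   7.2 -23.7 108.4   3.1  65.3  59.8]
R [[-0.004, -0.538, 0.843], [0.003, 0.843, 0.538], [-1.0, 0.005, -0.002]]
shift units [-0.052 -0.055  1.894] turn units [ 0.001  -0.0009 -0.0022] deg [ 0.12 -0.11 -0.26]
```

View pics/side2.png

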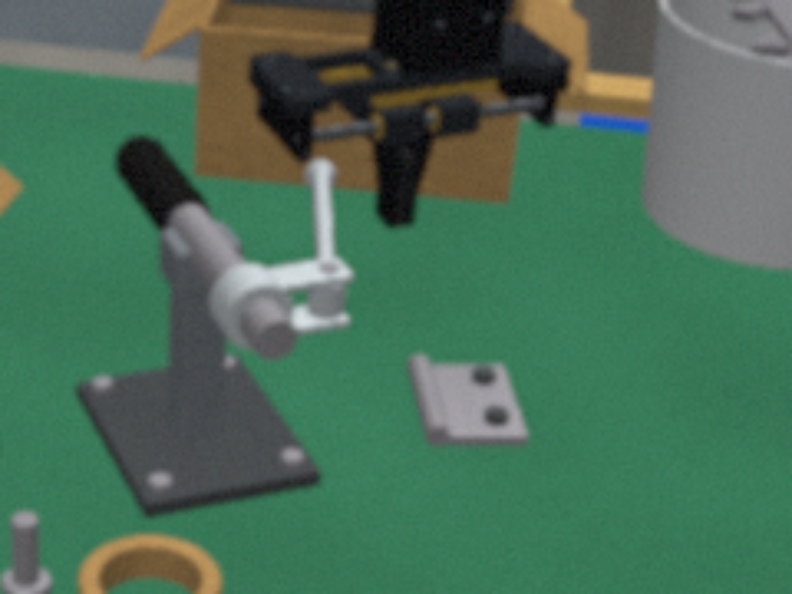

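View pics/top2.png

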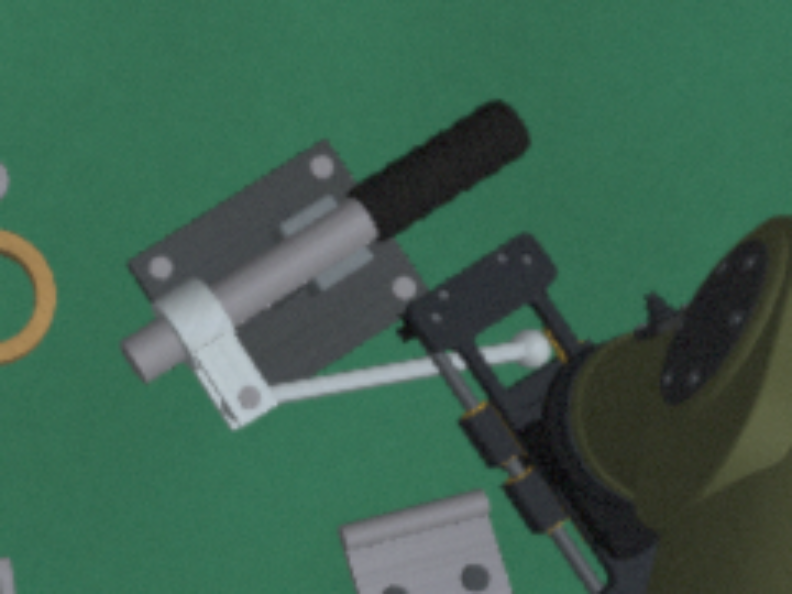

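Run:
```python
from h import *
S=load("side",1); T=load("top",1)
h=np.radians(32.5); d=np.array([np.cos(h),np.sin(h),0]); l=np.array([-np.sin(h),np.cos(h),0]); t=np.array([.4302,-.2779,.1281])
for s in (1,-1):
  for m in (1,-1):
    q=t+s*.095*d+m*.0375*l+[0,0,.07]
    print(s,m,((proj(S,q)-[300,100])*3.3).round(),((proj(T,q)-[330,180])*3.3).round())
print(((proj(S,t)-[300,100])*3.3).round())
```

```text
1 1 [[286. 168.]] [[381. 317.]]
1 -1 [[241. 118.]] [[500. 241.]]
-1 1 [[564. 128.]] [[598. 641.]]
-1 -1 [[508.  82.]] [[720. 560.]]
[[391. 221.]]
```

The body sits where I predicted, about 29 mm above the bar. I'll start pressing slowly.

Emit:
drive_tool --increments '[[[0, 0, 0.15], [0, 0, 0]], [[0, 0, 0.15], [0, 0, 0]], [[0, 0, 0.15], [0, 0, 0]], [[0, 0, 0.1], [0, 0, 0]], [[0, 0, 0.1], [0, 0, 0]], [[0, 0, 0.1], [0, 0, 0]], [[0, 0, 0.1], [0, 0, 0]], [[0, 0, 0.1], [0, 0, 0]]]'

```text
time_s: 6.1
tool_pos: [0.4638, -0.2587, 0.1305]
tool_rot: [-170.5, 89.9, -138.0]
force: [-0.7, -1.7, -0.9]
grip_width: 0.0004
```

Emit:
drive_tool --increments '[[[0, 0, 0.1], [0, 0, 0]], [[0, 0, 0.1], [0, 0, 0]], [[0, 0, 0.1], [0, 0, 0]], [[0, 0, 0.1], [0, 0, 0]], [[0, 0, 0.1], [0, 0, 0]], [[0, 0, 0], [0, 0, 0]]]'

```text
time_s: 6.7
tool_pos: [0.4814, -0.2471, 0.1306]
tool_rot: [-40.6, 90.0, -8.0]
force: [-1.6, -1.9, 0.6]
grip_width: 0.0004
```

Run:
```python
from h import *; from cell import env
import cv2
o=env.get_obs()
plan(o,(.4953,-.239,.13),32.4)
for n in ["side","top"]:
    c=env.read_camera(n); f=c["frame"][:,:,::-1]; f=f[100:280,300:540] if n=="side" else f[180:360,330:570]
    cv2.imwrite(f"pics/{n}3.png",cv2.resize(f,None,fx=3.3,fy=3.3))
```

```text
pos [ 0.4814 -0.2471  0.1306] F [-1.57 -1.91  0.6 ] t 6.7 q [ 47.9  10.6 -25.9 104.6   5.   65.9  52.9]
R [[0.0, -0.539, 0.842], [-0.0, 0.842, 0.539], [-1.0, -0.0, 0.0]]
shift units [ 0.014 -0.016  0.401] turn units [0.0018 0.0001 0.0001] deg [0.22 0.01 0.01]
```

View pics/side3.png

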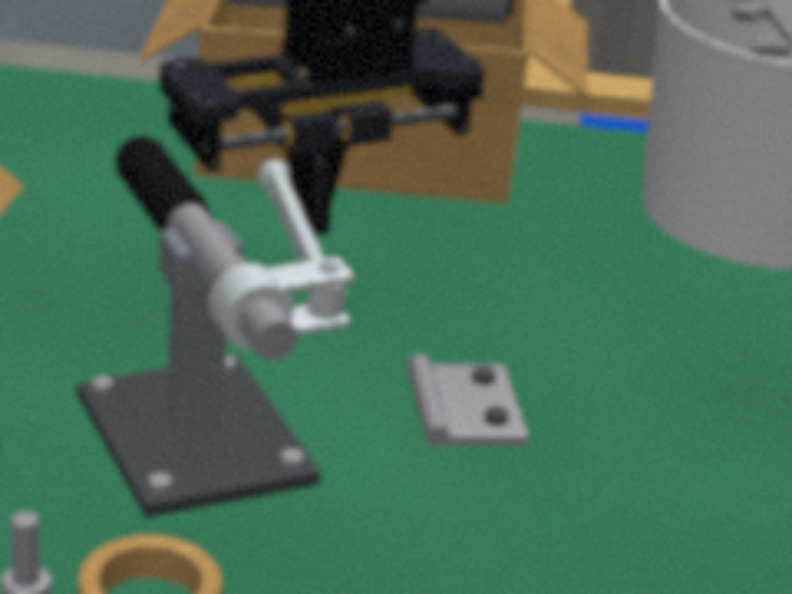

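View pics/top3.png

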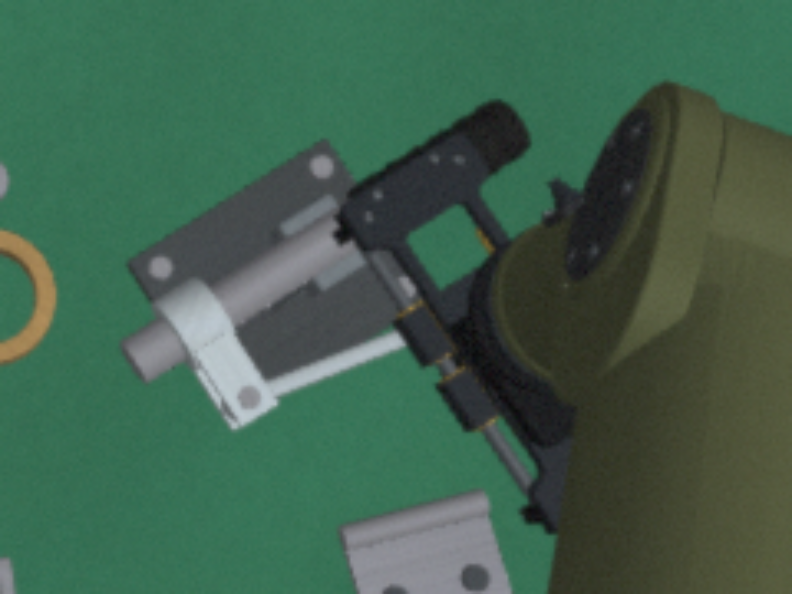

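The lever has moved about halfway in at about 2.5 N. I'll continue in small steps and watch the force.

Emit:
drive_tool --increments '[[[0, 0, 0.07], [0, 0, 0]], [[0, 0, 0.07], [0, 0, 0]], [[0, 0, 0.07], [0, 0, 0]], [[0, 0, 0.05], [0, 0, 0]], [[0, 0, 0.03], [0, 0, 0]], [[0, 0, 0], [0, 0, 0]]]'

```text
time_s: 7.4
tool_pos: [0.491, -0.2412, 0.1306]
tool_rot: [-81.2, 90.0, -48.6]
force: [-2.0, -3.0, 0.8]
grip_width: 0.0006
```

Emit:
drive_tool --increments '[[[0, 0, 0.03], [0, 0, 0]], [[0, 0, 0.03], [0, 0, 0]], [[0, 0, 0], [0, 0, 0]]]'

```text
time_s: 7.7
tool_pos: [0.4929, -0.2399, 0.1306]
tool_rot: [-96.8, 90.0, -64.2]
force: [-1.8, -3.0, 1.3]
grip_width: 0.0002
```

Emit:
drive_tool --increments '[[[0, 0, 0.03], [0, 0, 0]], [[0, 0, 0.02], [0, 0, 0]], [[0, 0, 0], [0, 0, 0]]]'

```text
time_s: 8.0
tool_pos: [0.4946, -0.2388, 0.1306]
tool_rot: [-85.5, 90.0, -53.0]
force: [-1.6, -4.2, 0.5]
grip_width: 0.0007
```

Emit:
drive_tool --increments '[[[0, 0, 0.02], [0, 0, 0]], [[0, 0, 0], [0, 0, 0]]]'

```text
time_s: 8.2
tool_pos: [0.4952, -0.2384, 0.1306]
tool_rot: [-84.0, 90.0, -51.4]
force: [-1.6, -3.9, 1.4]
grip_width: 0.0004
```

Emit:
drive_tool --increments '[[[0, 0, 0.02], [0, 0, 0]], [[0, 0, 0], [0, 0, 0]]]'

```text
time_s: 8.4
tool_pos: [0.4959, -0.238, 0.1306]
tool_rot: [-75.0, 90.0, -42.5]
force: [-1.0, -4.2, 1.4]
grip_width: 0.0004
```

Emit:
drive_tool --increments '[[[0, 0, 0.02], [0, 0, 0]], [[0, 0, 0.02], [0, 0, 0]], [[0, 0, 0], [0, 0, 0]]]'

```text
time_s: 8.7
tool_pos: [0.4973, -0.237, 0.1305]
tool_rot: [-88.1, 90.0, -55.5]
force: [-1.4, -4.3, 1.0]
grip_width: 0.0004
```

Emit:
drive_tool --increments '[[[0, 0, 0.02], [0, 0, 0]], [[0, 0, 0], [0, 0, 0]]]'

```text
time_s: 8.9
tool_pos: [0.4979, -0.2366, 0.1305]
tool_rot: [-103.8, 90.0, -71.2]
force: [-1.7, -3.3, 1.4]
grip_width: 0.0009
```

Run:
```python
from h import *; from cell import env
import cv2
o=env.get_obs()
plan(o,(.4953,-.239,.13),32.4)
for n in ["side","top","wrist"]:
    c=env.read_camera(n); f=c["frame"][:,:,::-1]; f=f[100:280,300:540] if n=="side" else f[180:360,330:570] if n=="top" else f
    cv2.imwrite(f"pics/{n}4.png",cv2.resize(f,None,fx=3.3,fy=3.3) if n!="wrist" else f)
```

```text
pos [ 0.4979 -0.2366  0.1305] F [-1.75 -3.32  1.38] t 8.9 q [ 46.4  11.9 -26.5 103.2   5.8  66.2  50.7]
R [[0.0, -0.538, 0.843], [-0.0, 0.843, 0.538], [-1.0, -0.0, -0.0]]
shift units [ 0.014 -0.015 -0.086] turn units [ 0.0015 -0.      0.0001] deg [ 0.18 -0.    0.01]
```

View pics/side4.png

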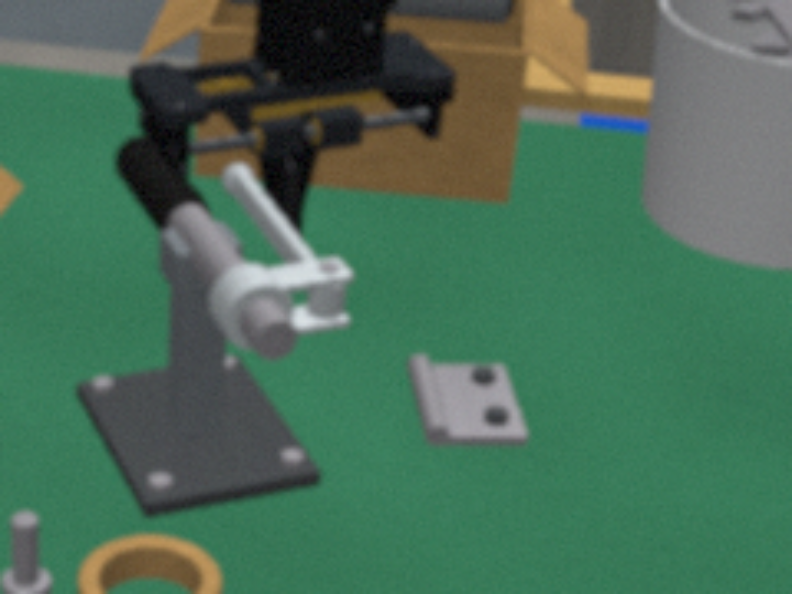

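View pics/wrist4.png

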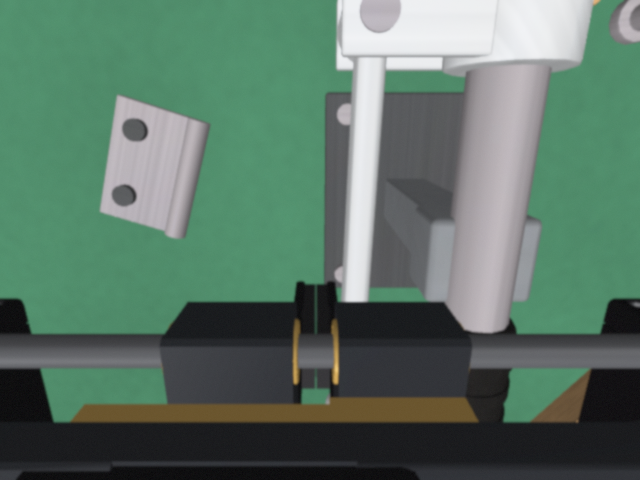

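View pics/top4.png

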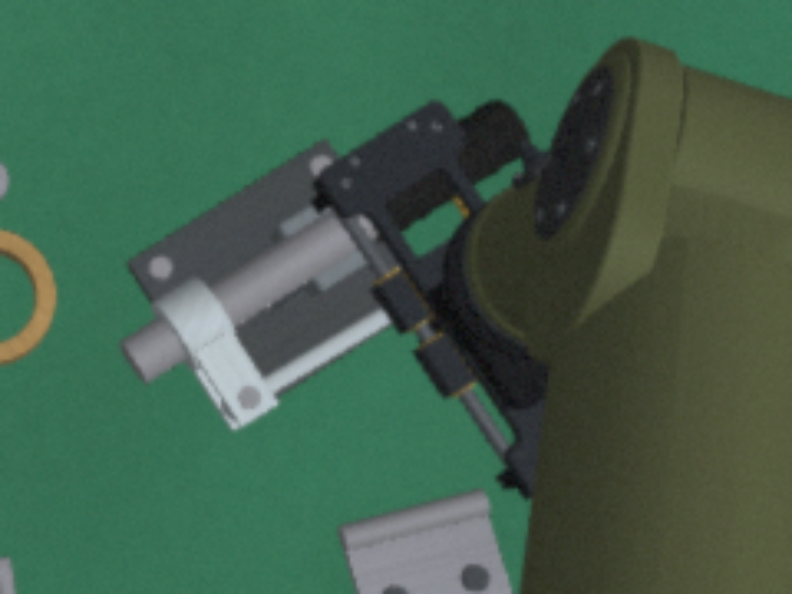

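Run:
```python
from h import *; from cell import env
import cv2
c=env.read_camera("wrist"); f=c["frame"]
g=f[50:310,320:570]
cv2.imwrite("pics/wz.png",cv2.resize(g,None,fx=2.3,fy=2.3)[:,:,::-1])
# blade edges by brightness at rows
for row in range(80,296,24):
    x=f[row,335:420].astype(float).mean(1); m=np.where(x>165)[0]; 
    b=np.where((f[row,440:560].max(1).astype(int)-f[row,440:560].min(1)<25)&(f[row,440:560].mean(1)>95))[0]
    print(row,335+m.min() if len(m) else None,335+m.max() if len(m) else None,440+b.min(),440+b.max())
np.savez("wrist4.npz",**c); print(env.get_obs()["force"])
```

```text
80 355 383 465 549
104 354 381 463 545
128 353 379 460 541
152 351 377 457 537
176 350 376 455 533
200 349 374 453 529
224 348 372 440 541
248 346 370 440 537
272 336 368 440 533
[-1.92370192 -5.74791787  0.98020301]
```

View pics/wz.png

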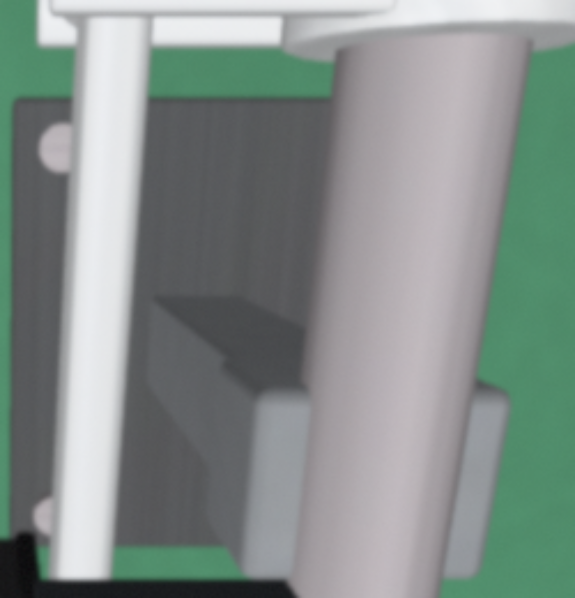

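Run:
```python
from h import *
c=load("wrist",4)
def ray(u,v): return np.array([(u-c["cx"])/c["fx"],(v-c["cy"])/c["fy"],1])@c["R"]
rows=np.array([80,104,128,152,176,200]);L=np.polyfit(rows,[465,463,460,457,455,453],1);Rr=np.polyfit(rows,[549,545,541,537,533,529],1)
n1=np.cross(ray(np.polyval(L,80),80),ray(np.polyval(L,200),200));n2=np.cross(ray(np.polyval(Rr,80),80),ray(np.polyval(Rr,200),200))
d=np.cross(n1,n2);d/=np.linalg.norm(d);print("bar dir",d,np.degrees(np.arctan(d[1]/d[0])))
P=np.polyfit([80,104,128,152,176,200,224,248],[383,381,379,377,376,374,372,370],1)
for z in (.159,):
  q=onplane(c,[(np.polyval(P,80),80),(np.polyval(P,248),248)],z); e=q[1]-q[0]; print(q,np.degrees(np.arctan(e[1]/e[0])))
Q=np.polyfit([80,104,128,152,176,200,224,248],[355,354,353,351,350,349,348,346],1)
q=onplane(c,[(np.polyval(Q,80),80),(np.polyval(Q,248),248)],.159); e=q[1]-q[0]; print(q,np.degrees(np.arctan(e[1]/e[0])))
```

```text
bar dir [ 0.54586958 -0.83779825 -0.01097677] -56.913643004321564
[[ 0.46544913 -0.1461044   0.159     ]
 [ 0.4954499  -0.19623435  0.159     ]] -59.10115693461232
[[ 0.45775009 -0.1510148   0.159     ]
 [ 0.48789658 -0.20105429  0.159     ]] -58.93297094229462
```

The blade is still about 2° short of parallel, roughly 0.345 rad. I'll keep creeping in until the force rises.

Emit:
drive_tool --increments '[[[0, 0, 0.02], [0, 0, 0]], [[0, 0, 0.02], [0, 0, 0]], [[0, 0, 0], [0, 0, 0]]]'

```text
time_s: 9.4
tool_pos: [0.4993, -0.2358, 0.1305]
tool_rot: [-90.7, 90.0, -58.2]
force: [-1.3, -6.0, 1.0]
grip_width: 0.0007
```

Emit:
drive_tool --increments '[[[0, 0, 0.02], [0, 0, 0]], [[0, 0, 0], [0, 0, 0]]]'

```text
time_s: 9.6
tool_pos: [0.4999, -0.2354, 0.1305]
tool_rot: [-135.8, 90.0, -103.2]
force: [-1.6, -3.7, 0.6]
grip_width: 0.0007
```

Emit:
drive_tool --increments '[[[0, 0, 0.02], [0, 0, 0]], [[0, 0, 0], [0, 0, 0]]]'

```text
time_s: 9.8
tool_pos: [0.5005, -0.235, 0.1305]
tool_rot: [-136.7, 90.0, -104.1]
force: [-1.7, -5.4, 0.8]
grip_width: 0.0001
```

Emit:
drive_tool --increments '[[[0, 0, 0.02], [0, 0, 0]], [[0, 0, 0], [0, 0, 0]]]'

```text
time_s: 10.0
tool_pos: [0.5007, -0.235, 0.1305]
tool_rot: [174.6, 89.9, -152.8]
force: [-2.1, -5.3, 1.9]
grip_width: 0.0003
```

Emit:
drive_tool --increments '[[[0, 0, 0.02], [0, 0, 0]], [[0, 0, 0], [0, 0, 0]]]'

```text
time_s: 10.2
tool_pos: [0.5008, -0.2349, 0.1305]
tool_rot: [171.5, 89.9, -156.0]
force: [-4.0, -5.7, 2.2]
grip_width: 0.0007
```

Emit:
drive_tool --increments '[[[0, 0, 0.02], [0, 0, 0]], [[0, 0, 0], [0, 0, 0]]]'

```text
time_s: 10.4
tool_pos: [0.5009, -0.2349, 0.1305]
tool_rot: [169.3, 89.8, -158.2]
force: [-5.2, -5.9, 2.7]
grip_width: 0.0002
```

The tool has stalled at x≈0.501 while the force rises, so this is the stop. I'll press slightly firmer and hold.

Emit:
drive_tool --increments '[[[0, 0, 0.02], [0, 0, 0]], [[0, 0, 0.02], [0, 0, 0]], [[0, 0, 0], [0, 0, 0]]]'

```text
time_s: 10.7
tool_pos: [0.5011, -0.2348, 0.1304]
tool_rot: [167.0, 89.7, -160.5]
force: [-8.6, -7.4, 4.5]
grip_width: 0.0008
```

Emit:
drive_tool --increments '[[[0, 0, 0], [0, 0, 0]], [[0, 0, 0], [0, 0, 0]], [[0, 0, 0], [0, 0, 0]], [[0, 0, 0], [0, 0, 0]], [[0, 0, 0], [0, 0, 0]], [[0, 0, 0], [0, 0, 0]], [[0, 0, 0], [0, 0, 0]], [[0, 0, 0], [0, 0, 0]], [[0, 0, 0], [0, 0, 0]], [[0, 0, 0], [0, 0, 0]]]'

```text
time_s: 11.7
tool_pos: [0.5011, -0.2347, 0.1304]
tool_rot: [166.5, 89.7, -161.0]
force: [-7.4, -6.8, 5.3]
grip_width: 0.0006
```

Run:
```python
from h import *; from cell import env
import cv2
c=env.read_camera("wrist"); f=c["frame"]; R=[];rows=list(range(80,260,24))
for row in rows:
    m=np.where(f[row,335:420].astype(float).mean(1)>165)[0]; R.append(335+m.max())
P=np.polyfit(rows,R,1); q=onplane(c,[(np.polyval(P,80),80),(np.polyval(P,248),248)],.159); e=q[1]-q[0]; print(R,np.degrees(np.arctan(e[1]/e[0])),env.get_obs()["force"])
cv2.imwrite("pics/w5.png",f[:,:,::-1])
f=env.read_camera("side")["frame"]; cv2.imwrite("pics/s5.png",cv2.resize(f[100:280,300:540],None,fx=3.3,fy=3.3)[:,:,::-1])
```

```text
[np.int64(372), np.int64(371), np.int64(370), np.int64(370), np.int64(369), np.int64(368), np.int64(367), np.int64(366)] -57.15544404155829 [-8.78643941 -6.96648502  4.93209382]
```

View pics/s5.png

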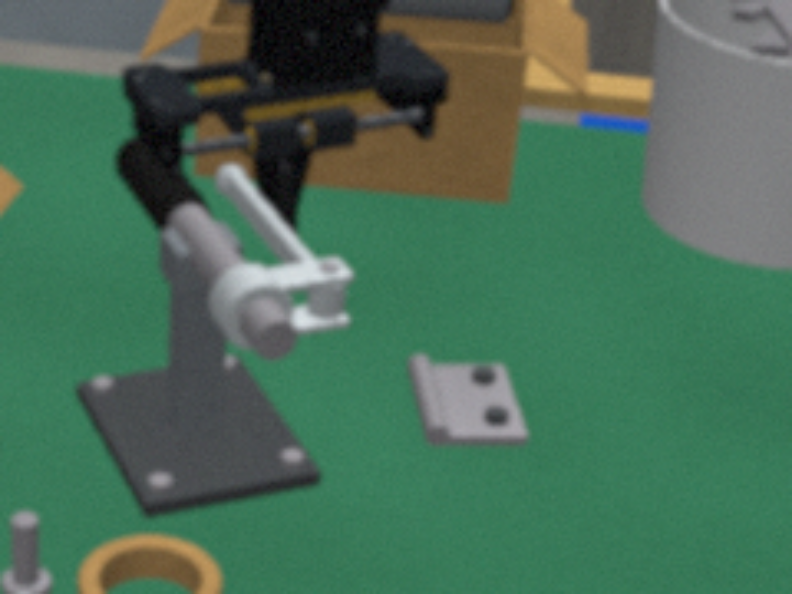

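The blade is parallel to the bar (−57.2° against −56.9°) and held at about 11 N. I'll hold a little longer, then ease it out at 20–30 mm/s.

Emit:
drive_tool --increments '[[[0, 0, 0], [0, 0, 0]], [[0, 0, 0], [0, 0, 0]], [[0, 0, 0], [0, 0, 0]], [[0, 0, 0], [0, 0, 0]], [[0, 0, 0], [0, 0, 0]]]'

```text
time_s: 12.3
tool_pos: [0.5011, -0.2348, 0.1304]
tool_rot: [166.8, 89.7, -160.7]
force: [-8.7, -7.3, 4.7]
grip_width: -0.0
```

Emit:
drive_tool --increments '[[[0, 0, -0.05], [0, 0, 0]], [[0, 0, -0.05], [0, 0, 0]], [[0, 0, -0.05], [0, 0, 0]], [[0, 0, -0.06], [0, 0, 0]], [[0, 0, -0.06], [0, 0, 0]], [[0, 0, -0.06], [0, 0, 0]], [[0, 0, -0.06], [0, 0, 0]], [[0, 0, -0.06], [0, 0, 0]], [[0, 0, -0.06], [0, 0, 0]], [[0, 0, -0.06], [0, 0, 0]]]'

```text
time_s: 13.3
tool_pos: [0.4843, -0.2441, 0.1302]
tool_rot: [91.6, 89.9, 124.2]
force: [-2.8, 0.9, 0.5]
grip_width: 0.0005
```

Emit:
drive_tool --increments '[[[0, 0, -0.06], [0, 0, 0]], [[0, 0, -0.06], [0, 0, 0]], [[0, 0, -0.06], [0, 0, 0]], [[0, 0, -0.06], [0, 0, 0]], [[0, 0, -0.06], [0, 0, 0]], [[0, 0, -0.06], [0, 0, 0]], [[0, 0, -0.06], [0, 0, 0]], [[0, 0, -0.06], [0, 0, 0]], [[0, 0, -0.06], [0, 0, 0]], [[0, 0, -0.06], [0, 0, 0]]]'

```text
time_s: 14.3
tool_pos: [0.4644, -0.2581, 0.1306]
tool_rot: [-60.6, 90.0, -28.1]
force: [-1.5, 0.4, 0.1]
grip_width: 0.0009
```

Emit:
drive_tool --increments '[[[0, 0, -0.06], [0, 0, 0]], [[0, 0, -0.06], [0, 0, 0]], [[0, 0, -0.1], [0, 0, 0]], [[0, 0, -0.15], [0, 0, 0]], [[0, 0, -0.2], [0, 0, 0]], [[0, 0, -0.2], [0, 0, 0]], [[0, 0, -0.2], [0, 0, 0]], [[0, 0, -0.1], [0, 0, 0]], [[0, 0, 0], [0, 0, 0]]]'

```text
time_s: 15.2
tool_pos: [0.4277, -0.2817, 0.1306]
tool_rot: [-132.2, 90.0, -99.7]
force: [0.3, -0.2, 0.2]
grip_width: 0.0007
```

Run:
```python
from h import *; from cell import env
import cv2
plan(env.get_obs(),(.432,-.279,.30),32.4)
for n in ["side","top"]:
    f=env.read_camera(n)["frame"][:,:,::-1]; f=f[100:280,300:540] if n=="side" else f[180:360,330:570]
    cv2.imwrite(f"pics/{n}6.png",cv2.resize(f,None,fx=3.3,fy=3.3))
```

```text
pos [ 0.4277 -0.2817  0.1306] F [ 0.28 -0.24  0.16] t 15.2 q [ 52.6   6.8 -23.6 108.5   3.   65.3  60.4]
R [[-0.0, -0.537, 0.843], [-0.0, 0.843, 0.537], [-1.0, -0.0, -0.0]]
shift units [-4.235e+00 -2.000e-03  1.250e-01] turn units [ 0.0008 -0.0001  0.0002] deg [ 0.1  -0.02  0.02]
```

View pics/side6.png

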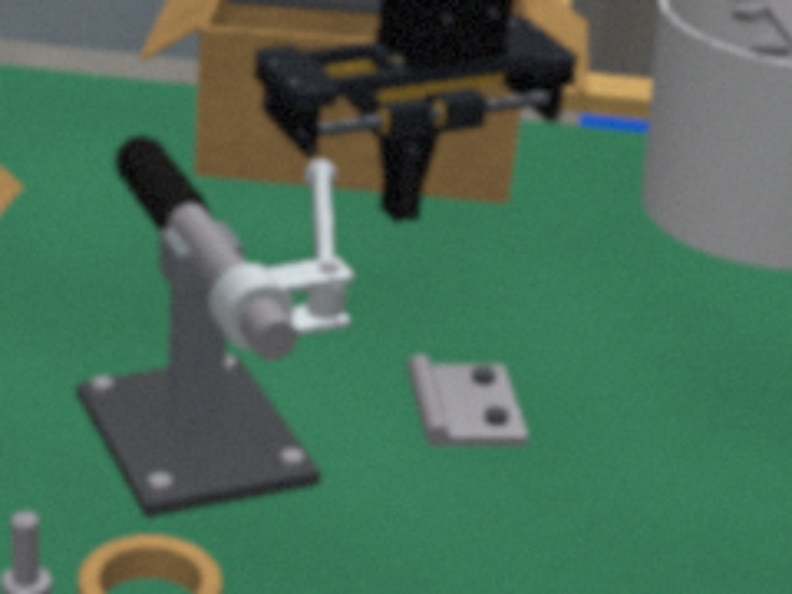

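The lever is back in its rest position, with the ball at (321,172) as before, and the fingers are clear. I'll lift away and do a last check.

Emit:
drive_tool --increments '[[[-0.4, 0, -0.1], [0, 0, 0]], [[-0.6, 0, 0], [0, 0, 0]], [[-0.7, 0, 0], [0, 0, 0]], [[-0.7, 0, 0], [0, 0, 0]], [[-0.7, 0, 0], [0, 0, 0]], [[-0.6, 0, 0], [0, 0, 0]], [[-0.4, 0, 0], [0, 0, 0]], [[-0.2, 0, 0], [0, 0, 0]], [[0, 0, 0], [0, 0, 0]], [[0, 0, 0], [0, 0, 0]]]'

```text
time_s: 16.3
tool_pos: [0.4248, -0.2828, 0.3016]
tool_rot: [110.6, 89.9, 143.2]
force: [-0.2, -0.0, -0.6]
grip_width: 0.0004
```

Run:
```python
from h import *; from cell import env
import cv2
o=env.get_obs(); print(o["time_s"],o["tool_pos"],o["force"],np.abs(o["joint_velocities"]).max())
a=cv2.imread("pics/top0.png").astype(int);b=cv2.imread("pics/side0.png").astype(int)
for n,r in (("top",a),("side",b)):
    f=env.read_camera(n)["frame"][:,:,::-1]; cv2.imwrite(f"pics/{n}7.png",f)
    d=(cv2.GaussianBlur(np.abs(f.astype(int)-r).max(2).astype(np.uint8),(3,3),0)>30).astype(np.uint8)
    k,_,st,_=cv2.connectedComponentsWithStats(d); print(n,[s.tolist() for s in st[1:] if s[4]>15])
```

```text
16.3 [ 0.42483076 -0.2828495   0.30161472] [-0.23868256 -0.02247158 -0.56702426] 0.78584350325162
top [[483, 233, 157, 247, 21564]]
side [[386, 0, 104, 91, 4459], [535, 0, 59, 89, 3049], [617, 194, 15, 66, 151]]
```

View pics/top7.png

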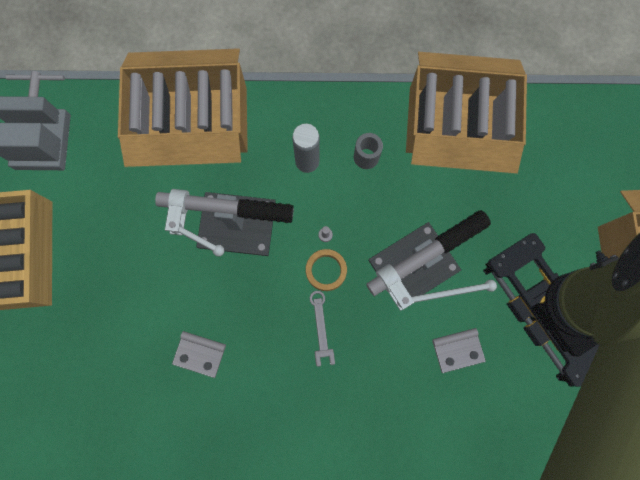

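The only image differences from the start are the arm itself. Both levers are out, the ball ends are at (492,286) and (219,250), and nothing else has moved. I'm handing in.

```bash
python3 -c "
from cell import env
print(env.sign_off())"
```

```text
the job is handed in; nothing more can be done
None
```

I pressed the long lever (on the right-hand stand) in to its stop with the backs of the closed fingers and held it there for about 1.5 s. I then eased it out at roughly 24 mm/s, backed off and lifted clear. The job was handed in at about 16.4 s of the 42 s allowed; no verdict was reported.

- **At the stop:** the tool stopped advancing and the pressing force rose to about 11 N. The wrist camera showed the blade parallel to the bar within measuring error (−57.2° against −56.9°).
- **Final check:** the lever was back at rest. Comparing the top and side pictures with those from the start, only the arm had changed. The short lever and all loose items were where they began. The force reading was near zero (about 0.6 N of noise).
- **Small disagreements:** the first stand position was off by 2–4 mm between cameras. The stop also came about 7 mm further on than I calculated, so I found it by force and picture. The lateral force readings were noisy by 1–2 N.

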